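Roll the rivet tote home and lift it onto the cutting board

TASK

Reach under the low shelf and draw the wooden tote of rivets out along the rollers until it presses lightly on the sprung end stop for a moment, never slamming it. Then lift it off the rollers and set it down gently, upright, in the middle of the cutting board and square to the board's edges. Keep the tote level throughout, leave everything else where it stands, and let go of the tote.

Things in the scene. Friction and masses are not known exactly. Their poses are not given: they have to be found in the camera images.
- tote: Open plywood tote of rivets, 140 mm long (its x), 90 wide, walls 50 high, 0.35 to 0.7 kg. Origin: centre of its underside; x points to its front end, which leads towards the end stop. End panels (8 mm thick, outer faces at x = +70 and -70) rise to 100 mm over the middle 40 mm of the width; a carrying bar joins them. It starts on the rollers, wholly beneath the low shelf.
- tote_bar (a point): Middle of the tote's carrying bar, 90 mm above the underside. The bar runs along the tote's x, 124 mm long between the end panels, 16 mm wide (along y), 18 high, its underside 31 mm clear above the walls and dividers. Axes as the tote's.
- tote_pull (a point): Centre of the wooden pull block on the outside of the tote's front panel: 36 mm long (tote x 70 to 106), 16 wide (along y), 26 high; the centre is 88 mm ahead of the tote's origin and 66 above its underside (121 above the table when on the rollers). Axes as the tote's.
- track: Fixed level track of free-turning steel rollers, tops 55 mm above the table, 480 mm long, between aluminium side rails (tops at 75 mm, inner faces 108 apart, outer 124). Origin: on the table under the track's middle; x runs along it towards the end stop. The tote starts at about x = -120. The rollers turn with slight friction: a released tote stays about where it is.
- shelf_edge (a point): Middle of the lower front edge (end-stop side) of the low shelf over the track's start, 175 mm above the table. The shelf is 15 mm thick, 280 wide, from 216 mm behind the edge, on posts. The pull block's centre starts 4 to 16 mm beyond the edge, so an upright gripper meets the shelf; leaning 35 to 45 degrees, body on the end stop's side, fingertips down and back, it fits.
- buffer: Rubber bar of the sprung end stop, 96 mm wide, 58 to 80 mm above the table; behind it a fixed steel bar up to 89 mm high, 38 to 52 mm behind its face. Origin: at table height below its face; x points the way it is pressed in. The tote's front panel meets it; the pull block passes above. It gives 1 mm per 2.5 N, up to 25 mm. A light press is 3 to 15 N, over 30 N is slamming.
- board: Fixed wooden cutting board, 200 mm (its x) by 260 mm (its y), 20 mm thick. Origin: centre of its underside on the table; its top is 20 mm up. Nothing stands on it.
- jar: Amber glass jar with steel cap, 52 mm across, 75 high, standing on the low shelf. Bystander. Origin: centre of underside.
- spool: Wooden thread spool, 44 mm across, 55 high, standing on the low shelf. Bystander. Origin: centre of underside.
- mallet: Wooden mallet lying on the table, 255 mm long, head 64 mm across and 85 long at its +x end. Bystander. Origin: on the table, 130 mm from the handle's end.
- shears: Dark steel shears lying flat, 190 mm long, 10 mm thick, blades to +x. Bystander. Origin: at the pivot.
- punch: Hole-punch pliers with red handles, lying flat, 218 mm long, 18 mm thick, handles to -x. Bystander. Origin: near the middle.
- dye: White bottle of dye, 60 mm across, 130 high, standing. Bystander. Origin: centre of underside.
- cup: Clear plastic cup, 72 mm across the rim, 80 high, standing. Bystander. Origin: centre of underside.
Not all that is in view belongs to the job. Leave any blue or yellow look-alike of the tote alone.

How it is judged:
On the way, in this order (a step that is already met when the one before it is completed fails the run):
1. the tote, level on the track, presses on the end stop's rubber bar with more than 2 N (contact force between tote and buffer above 2 N and angle between tote's own z axis and vertical below 0.06 rad and height (world z) of tote between 0.045 and 0.065 m), for 0.2 s.
2. the tote is lifted clear of the rollers by 35 mm or more (height (world z) of tote above 0.09 m), for 0.2 s.
At the end, for the whole second after the job is handed in: The tote stands at rest, upright (within 3 degrees), on the cutting board's top, its centre within 35 mm of the board's centre, its sides parallel to the board's edges within 10 degrees (either way round), released (horizontal distance between tote and board below 0.035 m and height (world z) of tote between 0.015 and 0.025 m and angle between tote's own z axis and vertical below 0.05 rad and (angle between the x axis of tote and the x axis of board, either way round below 0.17 rad or angle between the x axis of tote and the y axis of board, either way round below 0.17 rad) and linear speed of tote below 0.02 m/s and contact force between tote and the fingers below 0.1 N); the robot touches nothing.
It fails at once if the tote slams into the end stop (over 30 N) (contact force between tote and buffer above 30 N).
It fails at once if the tote is tipped by more than 17 degrees (angle between tote's own z axis and vertical above 0.3 rad).
It fails at once if the tote drops or is flung onto the board (faster than 0.45 m/s less than 50 mm above it) (linear speed of tote above 0.45 m/s and height (world z) of tote below 0.07 m and horizontal distance between tote and board below 0.15 m).
It fails at once if a bystander is moved by more than 30 mm (distance of any of jar, spool, mallet, shears, punch, dye, cup from where it was at the start of the episode above 0.03 m).
It also fails if it takes over 72 s, if anything falls off the work surface, if the arm or the gripper's body presses on something with over 40 N, if the wrist force passes 120 N, or if a joint passes its speed limit or range.

ROBOT

A 6-joint arm with a two-finger parallel gripper is mounted at the origin on the work surface. World frame = base frame: x ahead of the robot, y to its left, z up, the work surface at z = 0. Lengths are in m, angles in rad, forces in N, time in s.
With the tool pointing down it reaches from about 0.225 to 0.875 m from the base axis. Payload 3.4 kg.
Tool frame: the origin (TCP) lies midway between the tips of the shut fingers; the grasp point (between the pads) lies 19 mm behind it (manip.grasp_offset is the distance from the TCP to the grasp point, in m); x points along the fingers, y is the direction in which the jaws open and shut, and the axes are right-handed (so a half turn about x gives the same grasp; the last joint's range is limited). The gripper opens to 85 mm and grips with 20 to 120 N. Pads are 22 mm wide; open, the fingers measure 114 mm over their backs; the gripper's body (76 mm by 85 mm) begins 54 mm behind the grasp point. The pads swing forward as they close: fully open they stand 13 mm farther back than shut.
Start: joints at [1.092, 0.276, 1.505, -0, 1.361, -0.121], TCP at [0.201, 0.539, 0.231] pointing down, gripper open.
Joint ranges: [-2.89, 2.89], [-0.75, 2.08], [0.22, 2.7], [-1.18, 4.32], [0.11, 2.71], [-2.7, 2.7]. Speed limits (rad/s): [2.57, 2.57, 3.14, 3.14, 3.14, 3.14].

INTERFACE

Orientations are given as a unit quaternion [w, x, y, z].
In Python, from rig import manip gives the robot as it stands.
- The arm moves only by the shell command python3 -m creep 'ROWS' [OPENING] [FORCE]. ROWS is a JSON object of lists of equal length, an entry for each row: "delta_pos": the shift along the tool's x, y, z in cm, a list of three; "dr": the turn, a rotation vector about the tool's x, y, z in rad, a list of three. In form: {"delta_pos": [[dx, dy, dz], ...], "dr": [[rx, ry, rz], ...]}. A call has 1 to 10 rows; each row is the pose to reach, as a shift and turn from the pose commanded when the call began, along the tool's axes at that moment; what a row does not reach only later rows make up. A row lasts 1/10 s, in which the tool goes at most 50 mm and 8.59 degrees, less where a joint would pass 70% of its speed; a pose out of reach is approached as far as the arm can. A call with a gripper value outside its range is refused whole. OPENING is the opening, from -1 (shut) to 1 (fully open), set as the call begins (- or left out, the last holds). The fingers move at their own pace and stop on an object; FORCE is the grip in N (left out, the last holds). Time passes only in rows, so rows that repeat a pose let the fingers close. It gives the time, the measured TCP pose, the force and the opening at its end, in the units of the state.
- manip.get_state(): the state, without advancing time (a new reading comes with each control period).
- manip.get_image(name): name is "side" or "top" or "wrist"; returns a dict with "pixels" (480x640x3 uint8, blue, green, red), "depth" (480x640 float32, m along the optical axis (not along the pixel's ray), 0 where there is no reading), "intrinsics" (3x3 intrinsics, pixels), "k1" (the pictures are not rectified: a ray, as slopes to the right and down, at radius r is drawn at 1 + k1 r^2 times it, then the intrinsics apply), "rvec" (rotation vector, rad) and "tvec" (3), from world to camera coordinates, as OpenCV has them. Camera axes: x right, y down, z forward; pixel columns grow to the right and rows downward; lengths in m; the calibration is good to about 2 mm. A picture is of the moment at which its call begins.
- manip.sign_off(): hands the job in, once; it reports no verdict.
The state is a dict: "clock": time; "qpos": joint angles; "qd": joint speeds; "effort": joint torques, N m; "position": TCP position; "ee_rot": TCP orientation; "contact_force": force on the tool from outside, world axes, zero at the start; "moment": the same for the moment, N m; "width": finger opening in m.
Only numpy, scipy, OpenCV 4.12 (cv2) and the standard library are available. Lean on these libraries where they do the work, as an engineer would, in place of code of your own. Each camera call takes 0.05 s, during which the arm holds its last target. There are 200 camera calls.

## Working session

There is one attempt and no reset: what is moved stays moved. The work goes in short steps, Python scripts to look and compute and a shell command to move; the robot and the scene stay as the last step left them, time stands still between calls to the robot, and variables do not carry over. Pictures are saved under pics/ and viewed, about 8 in all and at most 12, crops included, and the job is handed in when it is done.

```bash
ls; mkdir -p pics
cat > h.py <<'E'
import numpy as np, cv2
from rig import manip
def grab(n,save=None):
    d=manip.get_image(n); 
    if save: cv2.imwrite('pics/'+save,d['pixels'])
    np.savez('pics/'+(save or n)+'.npz',**{k:np.asarray(v) for k,v in d.items()})
    return d
def load(save): return dict(np.load('pics/'+save+'.npz'))
def ray(d,uv):
    K=np.array(d['intrinsics']);p=np.atleast_2d(np.array(uv,float))
    dd=np.stack([(p[:,0]-K[0,2])/K[0,0],(p[:,1]-K[1,2])/K[1,1]],1)
    s=dd.copy()
    for _ in range(20): s=dd/(1+float(d['k1'])*(s**2).sum(1,keepdims=True))
    R=cv2.Rodrigues(np.array(d['rvec'],float))[0];t=np.array(d['tvec'],float).ravel()
    c=np.c_[s,np.ones(len(s))]
    return -R.T@t, c@R
def plane(d,uv,z):
    o,r=ray(d,uv); return o+r*((z-o[2])/r[:,2])[:,None]
def dep(d,uv):
    o,r=ray(d,uv); p=np.atleast_2d(uv).astype(int); return o+r*np.array(d['depth'])[p[:,1],p[:,0]][:,None]
def cloud(d):
    v,u=np.mgrid[0:480,0:640]; uv=np.c_[u.ravel(),v.ravel()]
    o,r=ray(d,uv); z=np.array(d['depth']).ravel(); P=o+r*z[:,None]; P[z<=0]=np.nan
    return P.reshape(480,640,3)
E
python3 - <<'E'
from h import *
for n in ['top','side']:
    d=grab(n,n+'0.png'); print(n,-cv2.Rodrigues(np.array(d['rvec']))[0].T@np.array(d['tvec']))
a=manip.get_state();print(a, manip.grasp_offset)
E
```

```text
pics
top [ 0.38456307 -0.06786101  1.35042384]
side [ 0.34140421 -1.16059649  1.24777963]
{'clock': 0.1, 'qpos': array([ 1.09196370e+00,  2.76522832e-01,  1.50600811e+00, -8.10652312e-06,
        1.36069734e+00, -1.21004709e-01]), 'qd': array([ 9.19810861e-05, -1.53903595e-03, -4.99219167e-03, -1.11981990e-03,
        1.52726219e-03, -5.26440411e-04]), 'effort': array([ 1.10438210e-03, -4.17700732e+01, -2.46405315e+01, -2.50902340e-04,
        5.91526579e-03, -2.42432429e-05]), 'position': array([0.20117991, 0.53815418, 0.23053067]), 'ee_rot': array([ 0.69565132,  0.12528348,  0.69598767, -0.12639008]), 'contact_force': array([-0.56925153, -0.20035302, -0.20655079]), 'moment': array([-0.02307929, -0.0446694 , -0.02275523]), 'width': 0.08553117488144422} 0.0187
```

View pics/top0.png

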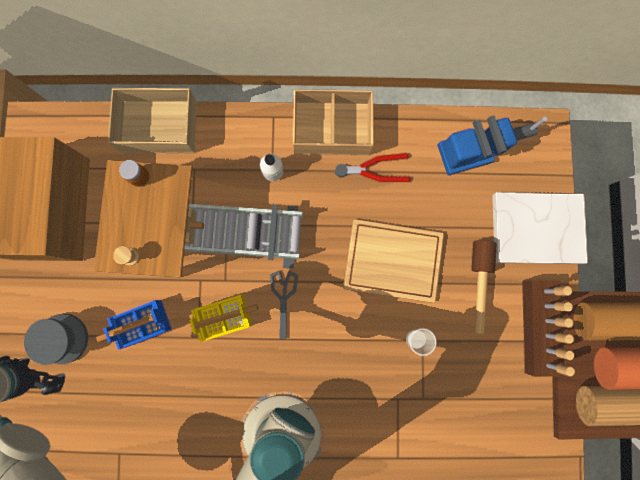

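View pics/side0.png

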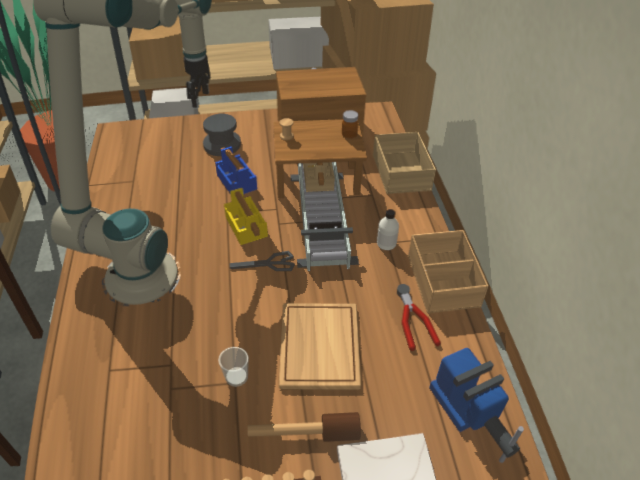

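Run:
```python
from h import *
T=load('top0.png');S=load('side0.png')
cs=S['pixels'][120:280,220:400]; cv2.imwrite('pics/crop.png',cv2.resize(cs,None,fx=3.7,fy=3.7,interpolation=cv2.INTER_CUBIC))
for n,d in (('T',T),('S',S)):
    C=cloud(d); np.save('pics/C'+n,C)
ct=np.load('pics/CT.npy');cs=np.load('pics/CS.npy')
def rect(P,nm):
    P=P[:,:2].astype(np.float32);print(nm,len(P),cv2.minAreaRect(P))
# board by height
def sel(C,box,zl,zh):
    u0,v0,u1,v1=box;P=C[v0:v1,u0:u1].reshape(-1,3);return P[(P[:,2]>zl)&(P[:,2]<zh)]
rect(sel(ct,(335,210,455,310),.014,.03),'board T'); rect(sel(cs,(270,295,370,400),.014,.03),'board S')
rect(sel(ct,(90,155,200,285),.18,.2),'shelf T');rect(sel(cs,(265,110,372,170),.18,.2),'shelf S')
for n,C,b in (('T',ct,(185,190,320,270)),('S',cs,(290,155,362,275))):
    rect(sel(C,b,.068,.08),'rails '+n); rect(sel(C,b,.083,.095),'stopbar '+n)
    print(np.histogram(sel(C,b,0.03,.2)[:,2],bins=np.arange(.03,.2,.01)))
for n,d,uv in (('T',T,[[195,222],[245,235],[268,235],[120,255],[250,205],[184,275]]),('S',S,[[321,178],[321,170],[327,232],[318,160]])): print(n,dep(d,uv).round(3))
```

```text
board T 6305 ((0.480224609375, -0.3071070909500122), (0.2592623829841614, 0.2003871649503708), 81.85733032226562)
board S 6403 ((0.4819193482398987, -0.3087947964668274), (0.26657432317733765, 0.2015497237443924), 82.00993347167969)
shelf T 8809 ((0.5665343999862671, 0.3454896807670593), (0.21812595427036285, 0.2806101441383362), 86.84600830078125)
shelf S 3256 ((0.5684362649917603, 0.34474432468414307), (0.23017963767051697, 0.28235384821891785), 86.60432434082031)
rails T 874 ((0.5476880073547363, 0.10985660552978516), (0.30975475907325745, 0.13580580055713654), 86.69477081298828)
stopbar T 346 ((0.5549059510231018, 0.14072579145431519), (0.2365846484899521, 0.14945164322853088), 86.55228424072266)
(array([  55,  906, 2091,  228,  810,  346,   82,   62,   54,   28,   96,
          9,    0,    0,   15,   90]), array([0.03, 0.04, 0.05, 0.06, 0.07, 0.08, 0.09, 0.1 , 0.11, 0.12, 0.13,
       0.14, 0.15, 0.16, 0.17, 0.18, 0.19]))
rails S 881 ((0.592820405960083, 0.16147954761981964), (0.42463555932044983, 0.20028528571128845), 85.69683837890625)
stopbar S 387 ((0.5913065671920776, 0.17542926967144012), (0.3400762379169464, 0.184400737285614), 81.25944519042969)
(array([  99,  749, 1305,  386,  787,  377,  197,  138,   81,   64,   77,
         40,   48,    1,   59,  263]), array([0.03, 0.04, 0.05, 0.06, 0.07, 0.08, 0.09, 0.1 , 0.11, 0.12, 0.13,
       0.14, 0.15, 0.16, 0.17, 0.18, 0.19]))
T [[ 0.564  0.226  0.136]
 [ 0.542  0.109  0.045]
 [ 0.547  0.048  0.016]
 [ 0.385 -0.068  1.35 ]
 [ 0.634  0.102  0.005]
 [ 0.432  0.286 -0.005]]
S [[0.56  0.213 0.134]
 [0.565 0.25  0.135]
 [0.551 0.024 0.085]
 [0.553 0.234 0.188]]
```

View pics/crop.png

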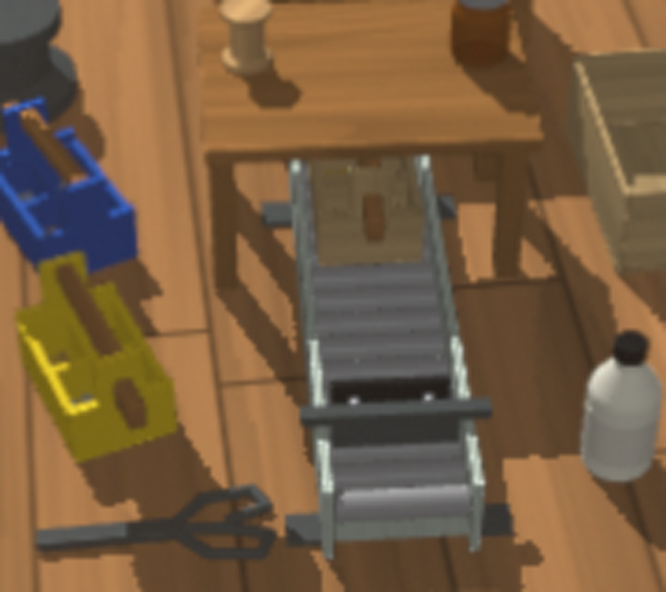

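The wooden tote is the plywood one under the shelf, with its pull at crop (374,217), side-image pixel (321,179). The blue one (side 236,172) and the yellow one (245,215) stand on the table off the track, so they are decoys. Next I measure the pull and the buffer in track axes.

```bash
cat >> h.py <<'E'
from scipy.spatial.transform import Rotation as Ro
def Rt(): 
    q=np.array(manip.get_state()['ee_rot']); return Ro.from_quat(q[[1,2,3,0]])
def lean(back,a,sgn):   # tool x = back*sin a - z cos a ; y = sgn * horizontal normal
    b=np.r_[np.array(back)/np.linalg.norm(back),0]; x=b*np.sin(a)-np.array([0,0,1])*np.cos(a)
    y=sgn*np.array([b[1],-b[0],0]); return Ro.from_matrix(np.c_[x,y,np.cross(x,y)])
def go(p,R):
    s=manip.get_state(); R0=Rt()
    print('pos cm',(R0.inv().apply(np.array(p)-s['position'])*100).round(2),'dr',(R0.inv()*R).as_rotvec().round(3), 'z',s['position'].round(4),'w',round(s['width'],4),'F',s['contact_force'].round(1),'t',s['clock'])
E
python3 - <<'E'
from h import *
T=load('top0.png');S=load('side0.png');ct=np.load('pics/CT.npy');cs=np.load('pics/CS.npy')
# rails direction: rail-top pixels in T, two sides
P=ct[185:275,185:305].reshape(-1,3);P=P[(P[:,2]>.070)&(P[:,2]<.079)]
th=None
A=P[(P[:,0]>.595)];B=P[P[:,0]<.515]
for n,Q in (('A',A),('B',B)):
    vx=cv2.fitLine(Q[:,:2].astype(np.float32),cv2.DIST_HUBER,0,.01,.01).ravel();print(n,len(Q),vx)
d=np.array([.0555,.9985])
for n,C,im,b in (('T',ct,T,(180,205,215,240)),('S',cs,S,(310,165,335,195))):
    u0,v0,u1,v1=b;Q=C[v0:v1,u0:u1];px=im['pixels'][v0:v1,u0:u1]
    m=(Q[...,2]>.105)&(Q[...,2]<.145)
    hsv=cv2.cvtColor(px,cv2.COLOR_BGR2HSV)
    for v,u in np.argwhere(m)[::6]: print(n,u+u0,v+v0,Q[v,u].round(3),hsv[v,u])
# buffer profile along track middle
for n,C in (('T',ct),('S',cs)):
    Q=C.reshape(-1,3); w=(Q[:,1]<.2)&(Q[:,1]>-.1)&(abs(Q[:,0]-(.5477+(Q[:,1]-.11)*.0555))<.035)&(Q[:,2]<.1)&(Q[:,2]>.03);Q=Q[w]
    b=np.round(Q[:,1]/.004).astype(int)
    print(n,[(round(k*.004,3),round(float(Q[b==k,2].max()),3)) for k in np.unique(b)])
R0=Rt();print(R0.as_matrix().round(3))
E
```

```text
A 325 [0.06007909 0.9981936  0.612186   0.13328382]
B 315 [0.05406766 0.9985373  0.49813408 0.16248687]
T 188 208 [0.605 0.253 0.108] [17 86 86]
T 191 209 [0.602 0.245 0.109] [ 17  98 114]
T 190 211 [0.597 0.247 0.11 ] [ 17 109 117]
T 189 213 [0.591 0.249 0.111] [ 17 111 124]
T 191 214 [0.589 0.245 0.109] [ 17 111  99]
T 189 216 [0.583 0.248 0.113] [ 17 108 113]
T 188 218 [0.574 0.245 0.137] [17 97 89]
T 191 219 [0.575 0.244 0.108] [ 17 108  90]
T 187 221 [0.566 0.247 0.137] [ 16 104  83]
T 193 221 [0.567 0.233 0.132] [ 17 130  98]
T 188 222 [0.564 0.245 0.134] [ 19 114  94]
T 194 222 [0.564 0.23  0.134] [ 15 151 110]
T 200 222 [0.564 0.214 0.132] [ 12 114 103]
T 190 223 [0.561 0.24  0.133] [ 15 153 113]
T 196 223 [0.561 0.224 0.135] [ 14 152 114]
T 202 223 [0.562 0.21  0.128] [ 16 160  83]
T 191 224 [0.559 0.237 0.134] [ 16 157 112]
T 197 224 [0.559 0.222 0.133] [ 15 155 117]
T 203 224 [0.561 0.209 0.121] [ 14 134  80]
T 192 225 [0.556 0.235 0.131] [ 14 151 115]
T 198 225 [0.556 0.218 0.136] [ 15 181 114]
T 187 226 [0.552 0.246 0.139] [ 15 107  93]
T 193 226 [0.553 0.232 0.134] [ 14
[... 4861 characters left out ...]
at64(0.112), 0.06), (np.float64(0.116), 0.061), (np.float64(0.12), 0.058), (np.float64(0.124), 0.056), (np.float64(0.128), 0.054), (np.float64(0.132), 0.054), (np.float64(0.136), 0.056), (np.float64(0.14), 0.059), (np.float64(0.144), 0.06), (np.float64(0.148), 0.06), (np.float64(0.152), 0.058), (np.float64(0.156), 0.055), (np.float64(0.16), 0.054), (np.float64(0.164), 0.055), (np.float64(0.168), 0.062), (np.float64(0.172), 0.061), (np.float64(0.176), 0.059), (np.float64(0.18), 0.057), (np.float64(0.184), 0.057), (np.float64(0.188), 0.052), (np.float64(0.192), 0.063), (np.float64(0.196), 0.061), (np.float64(0.2), 0.055)]
[[-0.001  0.35   0.937]
 [-0.001  0.937 -0.35 ]
 [-1.    -0.002 -0.   ]]
```

```bash
cat >> h.py <<'E'
d3=np.array([.057,.9984,0]); g=np.array([.5593,.2245,.121])
RL=lean(d3[:2],np.radians(42),1); XL=RL.apply([1,0,0])
E
python3 - <<'E'
from h import *
go([.40,.12,.32],RL)
E
```

```text
pos cm [ -8.9  -32.22  33.27] dr [1.209 0.631 0.466] z [0.2012 0.5382 0.2305] w 0.0855 F [-0.6 -0.2 -0.2] t 0.1
```

```bash
python3 -m creep '{"delta_pos":[[-2,-2,2],[-4,-5,5],[-6,-9,9],[-8,-13,13],[-9,-17,17],[-9,-21,21],[-9,-25,25],[-9,-28,28.5],[-9,-31,31.5],[-9,-32.2,33.2]],"dr":[[0.12,0.063,0.047],[0.24,0.126,0.093],[0.36,0.19,0.14],[0.48,0.25,0.186],[0.6,0.315,0.233],[0.72,0.38,0.28],[0.84,0.44,0.326],[0.96,0.5,0.37],[1.08,0.57,0.42],[1.2,0.63,0.466]]}' 1 30
python3 - <<'E'
from h import *
print(manip.get_state()['qpos'].round(2))
go(g+.0187*XL-.12*XL,RL)
E
```

```text
clock: 1.1
position: [0.3944, 0.1289, 0.3214]
ee_rot: [0.283, 0.662, 0.629, -0.292]
contact_force: [0.7, -0.5, -0.3]
width: 0.0858
[-0.47  0.01  1.84  0.66  1.62 -0.5 ]
pos cm [11.77 15.86  5.8 ] dr [ 0.011 -0.     0.001] z [0.3944 0.1289 0.3214] w 0.0858 F [ 0.7 -0.5 -0.3] t 1.1
```

```bash
python3 -m creep '{"delta_pos":[[1,2,0.7],[3,4,1.5],[5,7,2.5],[7,10,3.7],[9,13,4.8],[11,15,5.5],[11.8,15.8,5.8],[11.8,15.8,5.8],[11.8,15.8,5.8]],"dr":[[0,0,0],[0,0,0],[0,0,0],[0,0,0],[0,0,0],[0,0,0],[0,0,0],[0,0,0],[0,0,0]]}'
python3 - <<'E'
from h import *
go(g+.0187*XL-.12*XL,RL)
d=grab('wrist','w1.png')
E
```

```text
clock: 2.0
position: [0.5533, 0.1603, 0.1962]
ee_rot: [0.285, 0.66, 0.631, -0.292]
contact_force: [0.5, -0.0, 0.4]
width: 0.0853
pos cm [-0.23  0.22  0.25] dr [0.017 0.002 0.006] z [0.5533 0.1603 0.1962] w 0.0853 F [ 0.5 -0.   0.4] t 2.0
```

View pics/w1.png

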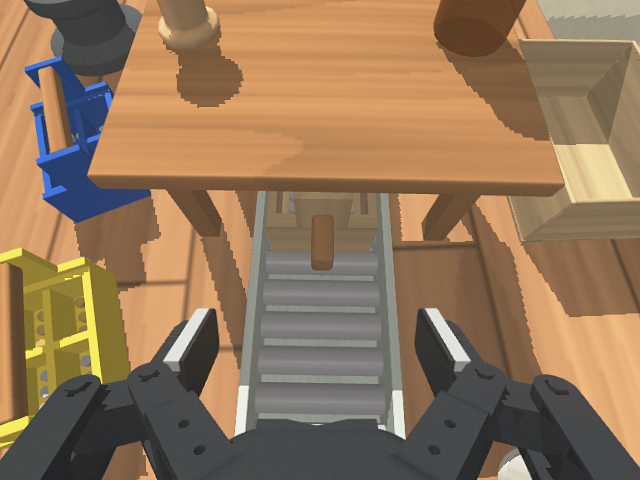

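Run:
```python
from h import *
d=load('w1.png');C=cloud(d)
px=cv2.cvtColor(d['pixels'],cv2.COLOR_BGR2HSV)[205:280,300:345]
m=(px[...,1]>125)&(C[205:280,300:345,2]>.1)&(C[205:280,300:345,2]<.145)
v,u=np.nonzero(m);print(u.min()+300,u.max()+300,v.min()+205,v.max()+205)
Q=C[205:280,300:345][m]; top=Q[Q[:,2]>.129]; print(len(Q),len(top),np.percentile(top,[2,50,98],axis=0).round(4),np.percentile(Q,[2,50,98],axis=0).round(4), cv2.minAreaRect(top[:,:2].astype(np.float32)))
for v in (215,230,245,255): 
    r=np.nonzero(m[v-205])[0]+300; print(v,r.min(),r.max(),plane(d,[[r.min(),v],[r.max()+1,v]],.134).round(4).tolist())
print(dep(d,[[321,u] for u in (183,187,190,220,240,258,262,268)]).round(4))
print(dep(d,[[u,150] for u in (200,320,450)]).round(4))
```

```text
312 332 216 257
164 164 [[0.5545 0.2123 0.1318]
 [0.56   0.2324 0.1334]
 [0.5687 0.2423 0.1345]] [[0.5545 0.2123 0.1318]
 [0.56   0.2324 0.1334]
 [0.5687 0.2423 0.1345]] ((0.5616190433502197, 0.22659245133399963), (0.03204292431473732, 0.014546159654855728), 87.980712890625)Traceback (most recent call last):
  File "<stdin>", line 8, in <module>
    return umr_minimum(a, axis, None, out, keepdims, initial, where)
ValueError: zero-size array to reduction operation minimum which has no identity
```

```bash
sed -i 's/g=np.array(.*$/g=np.array([.5608,.2245,.121])/' h.py
python3 - <<'E'
from h import *
go(g+.0187*XL-.05*XL,RL)
E
```

```text
pos cm [6.82 0.4  0.25] dr [0.017 0.002 0.005] z [0.5534 0.1602 0.1967] w 0.0854 F [0.3 0.2 0.7] t 2.05
```

```bash
python3 -m creep '{"delta_pos":[[0.5,0.1,0.1],[1.5,0.2,0.2],[3,0.4,0.25],[4.5,0.4,0.25],[6,0.4,0.25],[6.8,0.4,0.25],[6.8,0.4,0.25],[6.8,0.4,0.25]],"dr":[[0.017,0,0.005],[0.017,0,0.005],[0.017,0,0.005],[0.017,0,0.005],[0.017,0,0.005],[0.017,0,0.005],[0.017,0,0.005],[0.017,0,0.005]]}'
python3 - <<'E'
from h import *
go(g+.0187*XL,RL)
E
```

```text
clock: 2.85
position: [0.5604, 0.2038, 0.1434]
ee_rot: [0.28, 0.664, 0.627, -0.297]
contact_force: [-1.0, 0.4, -0.7]
width: 0.0857
pos cm [ 4.92 -0.07 -0.05] dr [-0.     0.002  0.   ] z [0.5604 0.2038 0.1434] w 0.0857 F [-1.   0.4 -0.7] t 2.85
```

```bash
python3 -m creep '{"delta_pos":[[0.7,0,0],[1.5,0,0],[2.5,-0.05,0],[3.3,-0.05,0],[4.1,-0.05,0],[4.7,-0.05,0],[4.9,-0.05,0],[4.9,-0.05,0]],"dr":[[0,0,0],[0,0,0],[0,0,0],[0,0,0],[0,0,0],[0,0,0],[0,0,0],[0,0,0]]}' && python3 -m creep '{"delta_pos":[[0,0,0],[0,0,0],[0,0,0],[0,0,0],[0,0,0],[0,0,0],[0,0,0],[0,0,0]],"dr":[[0,0,0],[0,0,0],[0,0,0],[0,0,0],[0,0,0],[0,0,0],[0,0,0],[0,0,0]]}' -0.7 25
python3 - <<'E'
from h import *
go(g+.0187*XL,RL)
go(g+.0187*XL-.10*d3,RL)
E
```

```text
clock: 3.65
position: [0.5616, 0.2364, 0.1067]
ee_rot: [0.28, 0.664, 0.627, -0.297]
contact_force: [0.6, -0.2, -0.7]
width: 0.0856
clock: 4.45
position: [0.5616, 0.2363, 0.1072]
ee_rot: [0.28, 0.664, 0.627, -0.296]
contact_force: [-1.1, 0.2, 1.4]
width: 0.0158
pos cm [ 0.06 -0.01 -0.05] dr [-0.001  0.002  0.   ] z [0.5616 0.2363 0.1072] w 0.0158 F [-1.1  0.2  1.4] t 4.45
pos cm [-6.62 -0.01  7.4 ] dr [-0.001  0.002  0.   ] z [0.5616 0.2363 0.1072] w 0.0158 F [-1.1  0.2  1.4] t 4.45
```

```bash
python3 -m creep '{"delta_pos":[[-0.2,0,0.22],[-0.67,0,0.74],[-1.34,0,1.49],[-2.2,0,2.45],[-3.1,0,3.45],[-4.0,0,4.46],[-4.9,0,5.46],[-5.7,0,6.35],[-6.3,0,7.02],[-6.6,0,7.36]],"dr":[[0,0,0],[0,0,0],[0,0,0],[0,0,0],[0,0,0],[0,0,0],[0,0,0],[0,0,0],[0,0,0],[0,0,0]]}'
python3 - <<'E'
from h import *
go(g+.0187*XL-.155*d3,RL)
d=grab('side','s2.png'); cv2.imwrite('pics/s2c.png',cv2.resize(d['pixels'][120:280,250:400],None,fx=3.7,fy=3.7))
E
```

```text
clock: 5.45
position: [0.5559, 0.1365, 0.1072]
ee_rot: [0.279, 0.664, 0.627, -0.297]
contact_force: [-1.9, 1.1, 3.3]
width: 0.0155
pos cm [-3.62 -0.01  4.05] dr [-0.001  0.002 -0.   ] z [0.5559 0.1365 0.1072] w 0.0155 F [-1.9  1.1  3.3] t 5.45
```

View pics/s2c.png

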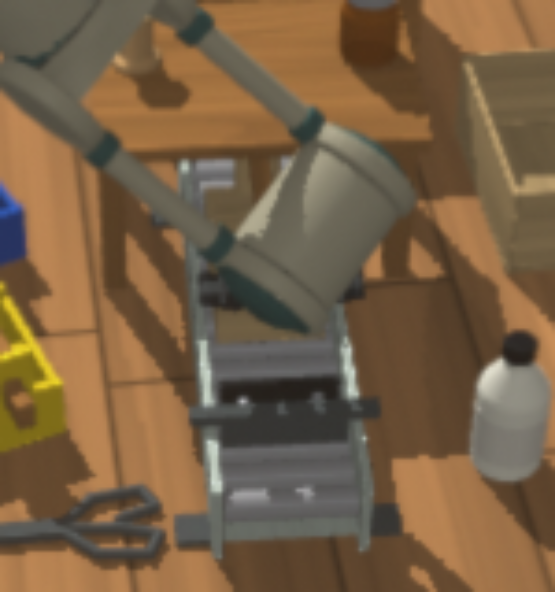

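The tote follows: its front panel is now at crop (265,335), about 6 cm short of the black rubber at (280,390). I keep drawing it out and then creep.

```bash
python3 -m creep '{"delta_pos":[[-0.2,0,0.22],[-0.6,0,0.67],[-1.0,0,1.11],[-1.4,0,1.56],[-1.8,0,2.0],[-2.2,0,2.44],[-2.6,0,2.89],[-3.0,0,3.34],[-3.35,0,3.73],[-3.6,0,4.0]],"dr":[[0,0,0],[0,0,0],[0,0,0],[0,0,0],[0,0,0],[0,0,0],[0,0,0],[0,0,0],[0,0,0],[0,0,0]]}' 
python3 -m creep '{"delta_pos":[[-0.07,0,0.07],[-0.13,0,0.15],[-0.2,0,0.22],[-0.27,0,0.3],[-0.34,0,0.37],[-0.4,0,0.45],[-0.47,0,0.52],[-0.54,0,0.59],[-0.54,0,0.59],[-0.54,0,0.59]],"dr":[[0,0,0],[0,0,0],[0,0,0],[0,0,0],[0,0,0],[0,0,0],[0,0,0],[0,0,0],[0,0,0],[0,0,0]]}'
```

```text
clock: 6.5
position: [0.5529, 0.0832, 0.1071]
ee_rot: [0.28, 0.664, 0.627, -0.297]
contact_force: [-1.5, 1.0, 3.3]
width: 0.0158
clock: 7.5
position: [0.5525, 0.0756, 0.1072]
ee_rot: [0.28, 0.664, 0.627, -0.297]
contact_force: [-2.6, -0.3, 4.2]
width: 0.0157
```

```bash
for i in 1; do python3 -m creep '{"delta_pos":[[-0.07,0,0.07],[-0.13,0,0.15],[-0.2,0,0.22],[-0.2,0,0.22],[-0.2,0,0.22]],"dr":[[0,0,0],[0,0,0],[0,0,0],[0,0,0],[0,0,0]]}'; done; python3 -m creep '{"delta_pos":[[-0.07,0,0.07],[-0.13,0,0.15],[-0.2,0,0.22],[-0.2,0,0.22],[-0.2,0,0.22]],"dr":[[0,0,0],[0,0,0],[0,0,0],[0,0,0],[0,0,0]]}'
```

```text
clock: 8.0
position: [0.5523, 0.0726, 0.1072]
ee_rot: [0.28, 0.664, 0.627, -0.297]
contact_force: [-2.5, -0.6, 3.5]
width: 0.0152
clock: 8.5
position: [0.5521, 0.0696, 0.1072]
ee_rot: [0.28, 0.664, 0.627, -0.297]
contact_force: [-3.2, 0.8, 2.8]
width: 0.0158
```

```bash
python3 -m creep '{"delta_pos":[[-0.07,0,0.07],[-0.13,0,0.15],[-0.2,0,0.22],[-0.2,0,0.22],[-0.2,0,0.22]],"dr":[[0,0,0],[0,0,0],[0,0,0],[0,0,0],[0,0,0]]}'
```

```text
clock: 9.0
position: [0.5519, 0.0667, 0.1072]
ee_rot: [0.28, 0.664, 0.627, -0.297]
contact_force: [-2.4, 0.0, 2.6]
width: 0.0153
```

```bash
python3 -m creep '{"delta_pos":[[-0.07,0,0.07],[-0.13,0,0.15],[-0.2,0,0.22],[-0.2,0,0.22],[-0.2,0,0.22]],"dr":[[0,0,0],[0,0,0],[0,0,0],[0,0,0],[0,0,0]]}'
```

```text
clock: 9.5
position: [0.5518, 0.0643, 0.1072]
ee_rot: [0.279, 0.664, 0.627, -0.297]
contact_force: [-1.3, 5.2, -1.0]
width: 0.0158
```

```bash
python3 -m creep '{"delta_pos":[[-0.07,0,0.07],[-0.13,0,0.15],[-0.13,0,0.15],[-0.13,0,0.15]],"dr":[[0,0,0],[0,0,0],[0,0,0],[0,0,0]]}'; python3 -c "
from h import *
d=grab('top','t2.png')"
```

```text
clock: 9.9
position: [0.5517, 0.0629, 0.1072]
ee_rot: [0.279, 0.664, 0.627, -0.296]
contact_force: [0.8, 7.4, -2.2]
width: 0.0155
```

```bash
python3 -m creep '{"delta_pos":[[0,0,0],[0,0,0],[0,0,0],[0,0,0],[0.1,0,-0.11],[0.2,0,-0.22],[0.3,0,-0.33],[0.4,0,-0.45],[0.4,0,-0.45],[0.4,0,-0.45]],"dr":[[0,0,0],[0,0,0],[0,0,0],[0,0,0],[0,0,0],[0,0,0],[0,0,0],[0,0,0],[0,0,0],[0,0,0]]}' 
python3 -m creep '{"delta_pos":[[0,0,0],[0,0,0],[0,0,0],[0,0,0],[0,0,0],[0,0,0]],"dr":[[0,0,0],[0,0,0],[0,0,0],[0,0,0],[0,0,0],[0,0,0]]}' 1
python3 -m creep '{"delta_pos":[[-0.5,0,0],[-1.5,0,0],[-3,0,0],[-5,0,0],[-7,0,0],[-9,0,0],[-11,0,0],[-13,0,0],[-14,0,0],[-14,0,0]],"dr":[[0,0,0],[0,0,0],[0,0,0],[0,0,0],[0,0,0],[0,0,0],[0,0,0],[0,0,0],[0,0,0],[0,0,0]]}'
python3 - <<'E'
from h import *
RV=lean(d3[:2],0,1)
bar=np.array([.5608,.2275,.145])-.088*d3-.170*d3; print(bar)
go(np.r_[bar[:2],.27],RV)
d=grab('wrist','w3.png')
E
```

```text
clock: 10.95
position: [0.5523, 0.0674, 0.1073]
ee_rot: [0.28, 0.664, 0.627, -0.297]
contact_force: [-1.4, -0.2, 0.6]
width: 0.0155
clock: 11.55
position: [0.5521, 0.0679, 0.1073]
ee_rot: [0.28, 0.664, 0.627, -0.297]
contact_force: [0.0, 0.5, 1.0]
width: 0.0852
clock: 12.55
position: [0.5474, -0.0267, 0.2126]
ee_rot: [0.281, 0.664, 0.626, -0.296]
contact_force: [0.8, 0.1, 0.5]
width: 0.0852
[ 0.546094  -0.0300872  0.145    ]
pos cm [-4.51 -0.1  -3.57] dr [-0.001 -0.729 -0.003] z [ 0.5474 -0.0267  0.2126] w 0.0852 F [0.8 0.1 0.5] t 12.55
```

View pics/w3.png

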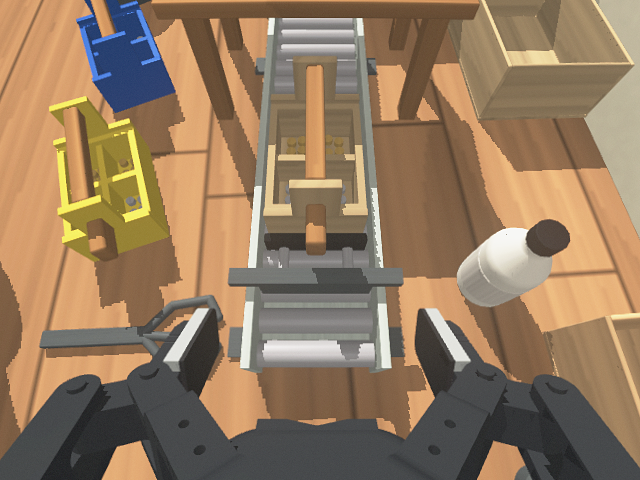

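The tote (plywood, bar from (315,65) to (315,182), pull at (315,230)) stands against the black buffer, fully clear of the shelf. Now the bar, from this wrist view and the top view.

Run:
```python
from h import *
for n,d in (('w',load('w3.png')),('t',grab('top','t3.png'))):
    C=cloud(d).reshape(-1,3); m=(abs(C[:,0]-.556)<.03)&(abs(C[:,1]-.147)<.05)&(C[:,2]>.146)&(C[:,2]<.165); Q=C[m]
    print(n,len(Q),np.percentile(Q,[2,50,98],axis=0).round(4), [np.round(x,4) for x in cv2.minAreaRect(Q[:,:2].astype(np.float32))])
    m=(abs(C[:,0]-.556)<.03)&(abs(C[:,1]-.147)<.12)&(C[:,2]>.13)&(C[:,2]<.17); print(C[m][:,1].min(),C[m][:,1].max())
RV=lean(d3[:2],0,1)
go([.5562,.147,.25],RV)
```

```text
w 1816 [[0.5483 0.0986 0.1509]
 [0.5572 0.1406 0.1533]
 [0.566  0.1947 0.1546]] [array([0.5574, 0.1469]), array([0.1006, 0.016 ]), np.float64(87.0001)]
0.039492910778613215 0.21619627560958898
t 254 [[0.5454 0.0995 0.1485]
 [0.5543 0.1473 0.1535]
 [0.564  0.1945 0.158 ]] [array([0.5549, 0.1469]), array([0.0995, 0.0167]), np.float64(87.1943)]
0.039969825493897035 0.21740516951801003
pos cm [  8.65  -0.02 -15.43] dr [-0.001 -0.731  0.   ] z [ 0.5464 -0.0253  0.2114] w 0.0857 F [-0.9 -0.1  0.2] t 12.65
```

```bash
python3 -m creep '{"delta_pos":[[0.4,0,-0.7],[1.3,0,-2.3],[2.2,0,-4],[3.2,0,-5.8],[4.3,0,-7.7],[5.4,0,-9.6],[6.5,0,-11.5],[7.5,0,-13.3],[8.2,0,-14.7],[8.65,0,-15.4]],"dr":[[0,-0.073,0],[0,-0.146,0],[0,-0.219,0],[0,-0.292,0],[0,-0.365,0],[0,-0.438,0],[0,-0.511,0],[0,-0.584,0],[0,-0.657,0],[0,-0.731,0]]}' 1
python3 -m creep '{"delta_pos":[[0,0,0],[0,0,0],[0,0,0]],"dr":[[0,0,0],[0,0,0],[0,0,0]]}'
python3 - <<'E'
from h import *
RV=lean(d3[:2],0,1)
print(manip.get_state()['qpos'].round(2))
go([.5565,.147,.145-.0187],RV)
E
```

```text
clock: 13.65
position: [0.5557, 0.1488, 0.2497]
ee_rot: [-0.486, -0.513, -0.486, 0.514]
contact_force: [-0.6, -1.4, 0.2]
width: 0.0851
clock: 13.95
position: [0.556, 0.1461, 0.2491]
ee_rot: [-0.485, -0.514, -0.486, 0.515]
contact_force: [0.8, 0.1, 0.7]
width: 0.0853
[0.14 0.27 1.47 0.   1.4  0.19]
pos cm [12.28  0.07 -0.1 ] dr [-0.001  0.     0.002] z [0.556  0.1461 0.2491] w 0.0853 F [0.8 0.1 0.7] t 13.95
```

```bash
python3 -m creep '{"delta_pos":[[0.6,0,0],[1.8,0.05,-0.1],[3.4,0.05,-0.1],[5,0.05,-0.1],[6.6,0.05,-0.1],[8.2,0.05,-0.1],[9.8,0.05,-0.1],[11.2,0.05,-0.1],[12,0.05,-0.1],[12.3,0.05,-0.1]],"dr":[[0,0,0],[0,0,0],[0,0,0],[0,0,0],[0,0,0],[0,0,0],[0,0,0],[0,0,0],[0,0,0],[0,0,0]]}'
python3 -m creep '{"delta_pos":[[0,0,0],[0,0,0],[0,0,0],[0,0,0],[0,0,0],[0,0,0],[0,0,0],[0,0,0]],"dr":[[0,0,0],[0,0,0],[0,0,0],[0,0,0],[0,0,0],[0,0,0],[0,0,0],[0,0,0]]}' -0.8 60
python3 -m creep '{"delta_pos":[[-0.2,0,0],[-0.5,0,0],[-1,0,0],[-1.8,0,0],[-2.8,0,0],[-4,0,0],[-5.2,0,0],[-6.2,0,0],[-6.8,0,0],[-7,0,0]],"dr":[[0,0,0],[0,0,0],[0,0,0],[0,0,0],[0,0,0],[0,0,0],[0,0,0],[0,0,0],[0,0,0],[0,0,0]]}'
python3 -m creep '{"delta_pos":[[0,0,0],[0,0,0],[0,0,0]],"dr":[[0,0,0],[0,0,0],[0,0,0]]}'
python3 -c "
from h import *
d=grab('side','s4.png');grab('wrist','w4.png')
print(manip.get_state()['moment'])
"
```

```text
clock: 14.95
position: [0.5563, 0.147, 0.1254]
ee_rot: [-0.485, -0.514, -0.486, 0.515]
contact_force: [-0.7, 0.7, 0.3]
width: 0.0853
clock: 15.75
position: [0.557, 0.1478, 0.1274]
ee_rot: [-0.485, -0.514, -0.486, 0.514]
contact_force: [-2.0, -0.6, 3.3]
width: 0.0149
clock: 16.75
position: [0.5576, 0.1478, 0.1981]
ee_rot: [0.486, 0.515, 0.485, -0.514]
contact_force: [-0.3, 0.2, -4.1]
width: 0.0153
clock: 17.05
position: [0.5568, 0.1476, 0.1963]
ee_rot: [-0.485, -0.514, -0.486, 0.515]
contact_force: [0.5, -0.3, -4.4]
width: 0.0152
[ 0.00230538 -0.03575704 -0.02673343]
```

View pics/s4.png

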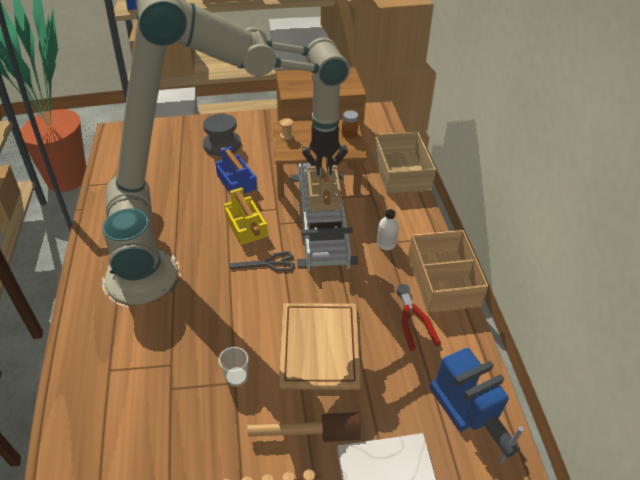

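The tote is lifted and level (side, about (324,185)), nothing else disturbed. Now over to the board.

Run:
```python
from h import *
b=np.array([np.cos(np.radians(81.93)),np.sin(np.radians(81.93))]);RB=lean(b,0,1)
go([.481,-.308,.196],RB)
```

```text
pos cm [ 0.06 -4.96 45.93] dr [0.083 0.    0.001] z [0.5569 0.1476 0.1964] w 0.0152 F [ 0.5  1.1 -4.5] t 17.15
```

```bash
python3 -m creep '{"delta_pos":[[0,0,0.3],[0,-0.1,1],[0,-0.2,2.2],[0,-0.4,4],[0,-0.7,6.3],[0,-1,8.8],[0,-1.2,11.3],[0,-1.5,13.8],[0,-1.8,16.3],[0,-2,18.8]],"dr":[[0,0,0],[0,0,0],[0.01,0,0],[0.015,0,0],[0.02,0,0],[0.025,0,0],[0.03,0,0],[0.035,0,0],[0.04,0,0],[0.045,0,0]]}'
python3 -m creep '{"delta_pos":[[0,-0.3,2.5],[0,-0.6,5],[0,-0.9,7.5],[0,-1.2,10],[0,-1.5,12.5],[0,-1.8,15],[0,-2,17.2],[0,-2.1,19],[0,-2.1,20.2],[0,-2.1,20.8]],"dr":[[0.005,0,0],[0.01,0,0],[0.015,0,0],[0.02,0,0],[0.025,0,0],[0.03,0,0],[0.035,0,0],[0.038,0,0],[0.038,0,0],[0.038,0,0]]}'
python3 - <<'E'
from h import *
b=np.array([np.cos(np.radians(81.93)),np.sin(np.radians(81.93))]);RB=lean(b,0,1)
go([.481,-.308,.196],RB)
E
```

```text
clock: 18.15
position: [0.5255, -0.0408, 0.1971]
ee_rot: [-0.473, -0.525, -0.473, 0.526]
contact_force: [-1.6, 0.2, -3.2]
width: 0.0152
clock: 19.15
position: [0.4837, -0.245, 0.1971]
ee_rot: [-0.463, -0.534, -0.463, 0.534]
contact_force: [-0.9, -0.0, -3.2]
width: 0.0156
pos cm [0.11 0.62 6.27] dr [-0.001  0.     0.   ] z [ 0.4837 -0.245   0.1971] w 0.0156 F [-0.9 -0.  -3.2] t 19.15
```

```bash
python3 -m creep '{"delta_pos":[[0,0,0.5],[0,0.2,1.5],[0,0.3,3],[0,0.5,4.5],[0,0.6,5.7],[0,0.6,6.2],[0,0.6,6.2],[0,0.6,6.2]],"dr":[[0,0,0],[0,0,0],[0,0,0],[0,0,0],[0,0,0],[0,0,0],[0,0,0],[0,0,0]]}'
python3 -m creep '{"delta_pos":[[0.3,0,0],[1,0,0],[2,0,0],[3.2,0,0],[4.4,0,0],[5.6,0,0],[6.6,0,0],[7.4,0,0],[7.8,0,0],[7.8,0,0]],"dr":[[0,0,0],[0,0,0],[0,0,0],[0,0,0],[0,0,0],[0,0,0],[0,0,0],[0,0,0],[0,0,0],[0,0,0]]}'
python3 - <<'E'
from h import *
b=np.array([np.cos(np.radians(81.93)),np.sin(np.radians(81.93))]);RB=lean(b,0,1)
go([.481,-.308,.0924],RB)
grab('top','t5.png'); d=grab('side','s5.png'); cv2.imwrite('pics/s5c.png',cv2.resize(d['pixels'][250:410,230:390],None,fx=3.5,fy=3.5))
E
```

```text
clock: 19.95
position: [0.4813, -0.3055, 0.1968]
ee_rot: [0.463, 0.534, 0.464, -0.534]
contact_force: [-0.4, 0.5, -4.2]
width: 0.0153
clock: 20.95
position: [0.4812, -0.3057, 0.1184]
ee_rot: [-0.463, -0.534, -0.464, 0.534]
contact_force: [-0.4, 0.1, -3.7]
width: 0.0153
pos cm [2.6  0.01 0.23] dr [ 0.    -0.     0.001] z [ 0.4812 -0.3057  0.1184] w 0.0153 F [-0.4  0.1 -3.7] t 20.95
```

View pics/s5c.png

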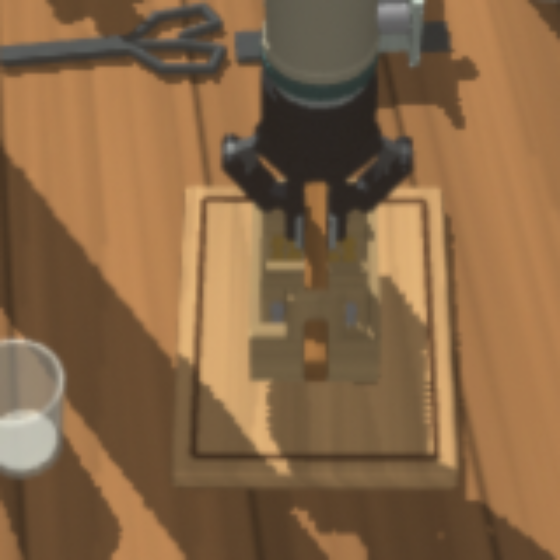

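The tote (crop 315,300) hangs centred and square over the board, level. I lower it gently until it touches.

```bash
python3 -m creep '{"delta_pos":[[0.3,0,0.1],[0.6,0,0.2],[0.9,0,0.2],[1.2,0,0.2],[1.5,0,0.2],[1.8,0,0.2],[2.0,0,0.2],[2.2,0,0.2],[2.2,0,0.2]],"dr":[[0,0,0],[0,0,0],[0,0,0],[0,0,0],[0,0,0],[0,0,0],[0,0,0],[0,0,0],[0,0,0]]}'
python3 -m creep '{"delta_pos":[[0.1,0,0],[0.15,0,0],[0.2,0,0],[0.2,0,0]],"dr":[[0,0,0],[0,0,0],[0,0,0],[0,0,0]]}'
```

```text
clock: 21.95
position: [0.4811, -0.3077, 0.0967]
ee_rot: [-0.463, -0.534, -0.464, 0.534]
contact_force: [-0.1, -0.1, -4.5]
width: 0.015
clock: 22.35
position: [0.4812, -0.3078, 0.095]
ee_rot: [-0.464, -0.534, -0.464, 0.534]
contact_force: [-0.8, 0.7, -3.8]
width: 0.0146
```

```bash
python3 -m creep '{"delta_pos":[[0.05,0,0],[0.1,0,0],[0.15,0,0],[0.2,0,0],[0.2,0,0]],"dr":[[0,0,0],[0,0,0],[0,0,0],[0,0,0],[0,0,0]]}'
```

```text
clock: 22.85
position: [0.4811, -0.3078, 0.0929]
ee_rot: [-0.464, -0.534, -0.464, 0.534]
contact_force: [-0.5, 0.3, -3.2]
width: 0.0152
```

```bash
python3 -m creep '{"delta_pos":[[0.05,0,0],[0.1,0,0],[0.1,0,0]],"dr":[[0,0,0],[0,0,0],[0,0,0]]}'; python3 -m creep '{"delta_pos":[[0.05,0,0],[0.1,0,0],[0.1,0,0]],"dr":[[0,0,0],[0,0,0],[0,0,0]]}'
```

```text
clock: 23.15
position: [0.4811, -0.3078, 0.0925]
ee_rot: [-0.464, -0.534, -0.464, 0.534]
contact_force: [-1.5, 1.0, 0.5]
width: 0.0146
clock: 23.45
position: [0.481, -0.3078, 0.0924]
ee_rot: [-0.464, -0.534, -0.464, 0.534]
contact_force: [-3.4, 2.7, 7.4]
width: 0.0147
```

It is seated (+7 N on the tool). Release and retreat upwards.

```bash
python3 -m creep '{"delta_pos":[[0,0,0],[0,0,0],[0,0,0],[0,0,0],[0,0,0],[0,0,0]],"dr":[[0,0,0],[0,0,0],[0,0,0],[0,0,0],[0,0,0],[0,0,0]]}' 1
python3 -m creep '{"delta_pos":[[-0.4,0,0],[-1.2,0,0],[-2.5,0,0],[-4.5,0,0],[-6.5,0,0],[-8.5,0,0],[-10.5,0,0],[-12.5,0,0],[-14,0,0],[-15,0,0]],"dr":[[0,0,0],[0,0,0],[0,0,0],[0,0,0],[0,0,0],[0,0,0],[0,0,0],[0,0,0],[0,0,0],[0,0,0]]}'
python3 -m creep '{"delta_pos":[[0,0,0],[0,0,0],[0,0,0],[0,0,0],[0,0,0]],"dr":[[0,0,0],[0,0,0],[0,0,0],[0,0,0],[0,0,0]]}'
python3 - <<'E'
from h import *
for n,s in (('wrist','w6.png'),('side','s6.png')):
    d=grab(n,s); C=cloud(d).reshape(-1,3)
    near=(abs(C[:,0]-.481)<.09)&(abs(C[:,1]+.308)<.12)
    w=C[near&(C[:,2]>.062)&(C[:,2]<.078)]; bar=C[near&(C[:,2]>.113)&(C[:,2]<.126)]
    for k,Q in (('walls',w),('bar',bar)): print(n,k,len(Q),[np.round(x,4) for x in cv2.minAreaRect(Q[:,:2].astype(np.float32))],np.median(Q[:,2]).round(4))
E
```

```text
clock: 24.05
position: [0.4812, -0.3078, 0.0909]
ee_rot: [-0.464, -0.534, -0.464, 0.534]
contact_force: [-0.5, 2.1, 0.3]
width: 0.0854
clock: 25.05
position: [0.4817, -0.3082, 0.2437]
ee_rot: [0.465, 0.534, 0.462, -0.534]
contact_force: [-0.5, 0.1, -0.1]
width: 0.0851
clock: 25.55
position: [0.481, -0.3076, 0.2403]
ee_rot: [-0.463, -0.534, -0.464, 0.534]
contact_force: [-0.9, 0.8, -0.2]
width: 0.0852
wrist walls 4640 [array([ 0.4814, -0.3098]), array([0.1402, 0.0905]), np.float64(82.064)] 0.0698
wrist bar 4025 [array([ 0.4814, -0.3098]), array([0.14  , 0.0399]), np.float64(82.0575)] 0.1187
side walls 606 [array([ 0.4777, -0.327 ]), array([0.1759, 0.0899]), np.float64(81.1911)] 0.0702
side bar 361 [array([ 0.481 , -0.3107]), array([0.1445, 0.0379]), np.float64(82.3392)] 0.1186
```

View pics/s6.png

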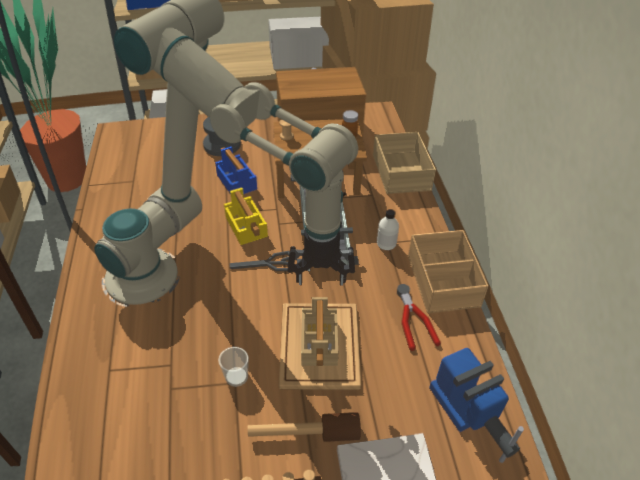

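The tote stands centred on the board (side 320,335): centre (0.481,-0.310), angle 82.06°, against the board's (0.481,-0.308) and 81.9°. The gripper is clear and the bystanders are where they were. Handing in.

```bash
python3 -c "
from rig import manip
print(manip.sign_off())"
```

```text
the job is handed in; nothing more can be done
None
```

The tote now stands on the cutting board, released, and the job is handed in at about 26 s on the clock. No verdict came back, so the results below are my own checks.

**What I did:** I gripped the pull block with the gripper leaning 42° and drew the tote about 17 cm to the end stop. It pressed lightly there; the wrist force along the track read 5–7 N for more than half a second. I then eased off, let go, gripped the carrying bar with the gripper upright, and lifted the tote 7 cm. I set it down gently, with about 7 N at touch-down, opened the gripper and moved up clear.

**Last checks:**
- **Position:** the wrist camera puts the tote's centre about 2 mm from the board's centre.
- **Squareness:** the tote is within about 0.2° of square to the board's edges.
- **Upright:** the wall tops measure 70 mm and the bar top 119 mm above the table, so it stands upright on the board.
- **Clear:** the wrist force was near zero after release, and the side view shows no bystander visibly moved. I did not measure their positions.

**What disagreed:**
- The side view's wall outline gave a longer tote (176 mm) with its centre about 19 mm off. Its outline seems to have picked up stray points; the bar outline in the same picture agrees with the wrist camera.
- First contact with the buffer came about 3 mm farther along than I had measured, so I found it by force.

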